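Close the walnut jar with the lid that fits and hold the vacuum pump on its valve

ROBOT

A 6-joint arm with a two-finger parallel gripper is mounted at the origin on a cart in front of the work surface, level with it; the furniture and walls round the work are solid. World frame = base frame: x ahead of the robot, y to its left, z up, the work surface at z = 0. Lengths are in m, angles in rad, forces in N, time in s.
With the tool pointing down it reaches from about 0.25 to 0.725 m from the base axis. Payload 4 kg.
Tool frame: the origin (TCP) lies on the front face of the gripper's body, between the roots of the fingers; the fingertips stand 73 mm ahead of it and the grasp point (between the pads) lies bot.tcp_to_grasp ahead of it (bot.tcp_to_grasp is the distance from the TCP to the grasp point, in m); z points along the fingers, y is the line along which they close (so a half turn about z gives the same grasp; the last joint's range is limited). The gripper opens to 85 mm and grips with 20 to 120 N. Pads are 22 mm wide; open, the fingers measure 114 mm over their backs; the gripper's body (76 mm by 85 mm) begins 54 mm behind the grasp point. The pads swing forward as they close: fully open they stand 13 mm farther back than shut.
Start: joints at [-1.282, 0.241, 0.005, 1.335, 0, 1.571], TCP at [0.142, -0.479, 0.304] pointing down, gripper open.
Joint ranges: [-2.72, 2.72], [-1.05, 1.87], [-1.09, 1.28], [-1.99, 2.15], [-1.42, 1.44], [-3.14, 3.14]. Speed limits (rad/s): [2.79, 2.79, 3.14, 3.14, 3.14, 3.14].

INTERFACE

Orientations are given as a unit quaternion [x, y, z, w].
In Python, from workcell import bot gives the robot as it stands.
- The arm moves only by the shell command python3 -m jog 'ROWS' [OPENING]. ROWS is JSON, one flat list of numbers, 6 for each row, row after row: the shift along the world's x, y, z scaled (see below), then the turn, a rotation vector about the world's x, y, z scaled (see below). In form: [tx, ty, tz, wx, wy, wz, tx, ty, tz, wx, wy, wz, ...]. A call has 1 to 10 rows; each row is the pose to reach, as a shift and turn from the pose commanded when the call began; what a row does not reach only later rows make up. The controller multiplies each number of a shift by 800 mm and each number of a turn by 2 rad. A row lasts 1/12 s, in which the tool goes at most 41.7 mm and 7.16 degrees, less where a joint would pass 70% of its speed; a pose out of reach is approached as far as the arm can. A call with a number of a shift or a turn outside -1 to 1 is refused whole. A call with a gripper value outside its range is refused whole. OPENING is the opening, from -1 (shut) to 1 (fully open), set as the call begins (- or left out, the last holds). The fingers move at their own pace and stop on an object; the grip force is fixed at half the most. Time passes only in rows, so rows that repeat a pose let the fingers close. It gives the time, the measured TCP pose, the force, the opening and the grip force at its end, in the units of the state.
- bot.get_obs(): the state, without advancing time (a new reading comes with each control period).
- bot.camera(name): name is "scene" or "top"; returns (picture, depth): 420x560x3 uint8, red, green, blue; 420x560 float32, m along the optical axis (not along the pixel's ray), 0 where there is no reading.
- bot.calibration(name): a dict with "intrinsics" (3x3 intrinsics, pixels), "dist" ([k1, k2, p1, p2, k3] as OpenCV has them; the pictures are not rectified), "pose" (4x4, takes a point from camera to world coordinates). Camera axes: x right, y up, looking along -z (the intrinsics and any distortion apply to the point x, -y, -z); pixel columns grow to the right and rows downward; lengths in m; the calibration is good to about 2 mm. A picture is of the moment at which its call begins. calibration takes no time and is no camera call.
- bot.job_done(): hands the job in; it is judged then, once.
Trained networks look in the newest picture that a camera, given by its name, has taken for a name from the list of things; names that differ only in an ending like _2 or _b are one class to them, and where a whole thing is asked for, a point or a joint stands for the part that bears it (a point fixed in the world has none). Each returns a list of dicts, best first, with "confidence" (0 to 1); they miss things now and then, are a little off and sometimes report something else, mostly with a low value. They report only what shows in the picture. A call takes as long as a camera call. They do not tell look-alikes from the thing itself.
- bot.find_in(label, camera): "at" ([x, y, z] in m, in the coordinates of the camera as it stood for that picture, good to about 4 mm: the middle of the surface that is visible of it).
- bot.tip_of(label, camera): "at" ([x, y, z] in m, in the coordinates of the camera as it stood for that picture, good to about 4 mm: a listed point, or the origin of a listed thing).
The state is a dict: "clock": time; "joint_pos": joint angles; "joint_vel": joint speeds; "tau": joint torques, N m; "eef_pos": TCP position; "tool_rot": TCP orientation; "ft_force": force on the tool from outside, world axes, zero at the start; "ft_torque": the same for the moment, N m; "grip_width": finger opening in m; "grasp_force": force on a finger pad.
Only numpy, scipy, OpenCV 4.12 (cv2) and the standard library are available. Lean on these libraries where they do the work, as an engineer would, in place of code of your own. Each camera call takes 0.05 s, during which the arm holds its last target. There are 200 camera calls.

TASK

Vacuum-seal the jar of walnuts: of the three bamboo lids put the one that fits its mouth on the jar, flat down on the rim all round, and let go of it; then take the hand-held vacuum pump out of its charging stand, set its nozzle upright and centred over the valve in the middle of that lid, and push down lightly until the sprung nozzle is about half-way in, not against its stop. Finish while still holding the pump there, upright and lightly pressed; leave the jar where it stands, the other two lids and everything else alone.

Things in the scene. Friction and masses are not known exactly. Their poses are not given: they have to be found in the camera images.
- nut_jar_mouth (a point): Centre of the mouth of the clear glass jar that holds walnuts, in the plane of its rim. The jar (loose, about 0.55 kg) stands upright on the worktop: 90 mm high, body 78 mm in diameter, then a rounded shoulder from 54 to 74 mm height and a neck 54 mm in outside diameter; the mouth is a round bore of 47 mm. z is the jar's axis, up.
- nut_jar_middle (a point): Centre of the same jar, on its axis, 45 mm above its underside. z up.
- lid_1_centre (a point): Lid 1, loose, 45 g, lying plug down. All three lids are of one design: round bamboo plate 9 mm thick, under it a grey plug 9 mm deep whose lower 5 mm taper to a foot 8 mm smaller across; dark valve button in the middle of the top. Point: middle of the plate, on the axis, 13.5 mm above the foot of the plug; z the axis, up. Lid 1: plate 65 mm in diameter, plug 53 mm.
- lid_2_centre (a point): Lid 2, the same design: plate 47 mm in diameter, plug 35 mm. Same point and axes as lid 1.
- lid_3_centre (a point): Lid 3, the same design: plate 56 mm in diameter, plug 43.6 mm. Same point and axes as lid 1.
- lid_3_valve (a point): Centre of lid 3's top face, under its valve: a dark rubber button 8 mm in diameter that stands 2.5 mm above the face, on a thin steel seat 25 mm across. z is the lid's axis, up; the point lies 18 mm above the foot of the plug, 9 mm above the underside of the plate.
- pump_stand: Grey charging stand, fixed to the worktop: foot about 115 x 84 mm, 10 mm high, with a round socket 62 mm in outside diameter that leans 15 degrees, its top toward the stand's -x. Origin: on the worktop, under the middle of the foot. x points to the back of the stand, z up. The rim of the socket is about 65 mm above the worktop.
- vac_pump_grip (a point): Vacuum pump, white, round, 0.24 kg, standing nozzle down in the socket, leaning with it. Point: on its axis, in the upper grip; the grip, 42 mm in diameter, runs from 57 mm below to 23 mm above it (domed top 38 mm above). z: the pump's axis, nozzle to top. A 51 mm collar, underside 71 mm below, rests on the socket rim; 42 mm of base and nozzle sit in the socket: draw it out along its axis.
- vac_pump_mouth (a point): Centre of the open end of the pump's round dark rubber nozzle, which looks down; 113 mm below the grip point along the pump's axis when the nozzle is fully out. The mouth is 30 mm in outside diameter and 22 mm inside, so that it goes over the valve button and bears on the lid round it. z is the pump's axis.
- vac_pump_nozzle (a joint): How far the sprung nozzle is pushed into the pump, in m: 0 fully out, 0.012 at its stop. The spring takes about 1.6 N to start and 0.4 N more for each mm (4 N half-way, 6.4 N at the stop).
- pepper_mill: Bystander: small glass pepper mill with a grey cap, 44 mm in diameter, 90 mm high, near the back. Origin under its middle.
- spoon: Bystander: steel teaspoon, 130 mm long, lying near the front edge. Origin under its middle.
- tea_light: Bystander: tea light, 38 mm in diameter, 15 mm high, behind and between jar and stand. Origin under its middle.
- bunch_of_keys: Bystander: bunch of keys, about 104 x 115 mm, 8 mm high, at the right. Origin under its middle.
- dotted_mug: Bystander: white mug with dots, 82 mm in diameter, 91 mm high, at the right near the front edge. Origin under its middle.
- egg_carton: Bystander: egg carton, 106 x 155 mm, 72 mm high, at the left. Origin under its middle.
Not all that is in view belongs to the job. What is shaped like the part that bears lid_3_centre but purple or yellow is not meant.

How it is judged:
On the way, in this order (a step that is already met when the one before it is completed fails the run):
1. the lid that fits lies flat on the jar's rim, its plug in the mouth, released, the jar upright (horizontal distance between lid_3_valve and nut_jar_mouth below 0.003 m and z of lid_3_valve in the frame of nut_jar_mouth between 0.007 and 0.0108 m and angle between the z axis of lid_3_valve and the z axis of nut_jar_mouth, either way round below 0.07 rad and angle between nut_jar_middle's own z axis and vertical below 0.05 rad and height (world z) of nut_jar_middle between 0.04 and 0.05 m and contact force between the fingers and lid_3 below 0.05 N), for 0.2 s.
2. the pump has been taken out of its stand, held by the gripper only (distance between vac_pump_mouth and pump_stand above 0.08 m and contact force between vac_pump and pump_stand below 0.05 N and height (world z) of vac_pump_mouth above 0.06 m and contact force between the fingers and vac_pump above 1 N and contact force between vac_pump and lid_3 below 0.05 N and horizontal distance between lid_3_valve and nut_jar_mouth below 0.003 m and z of lid_3_valve in the frame of nut_jar_mouth between 0.007 and 0.0108 m and angle between the z axis of lid_3_valve and the z axis of nut_jar_mouth, either way round below 0.07 rad), for 0.2 s.
At the end, for the whole second after the job is handed in: Lid 3 flat on the upright jar's rim (within 3 mm, 4 deg), jar within 30 mm of its place; gripper still holding the pump, upright within 5.5 deg, nozzle within 6 mm of the valve, flat on the lid, in by 2.5 to 10 mm (1.5 to 10 N), at rest; fingers off the lid (all of step 1 and horizontal distance between vac_pump_mouth and lid_3_valve below 0.006 m and z of vac_pump_mouth in the frame of lid_3_valve between -0.002 and 0.0025 m and angle between vac_pump_grip's own z axis and vertical below 0.1 rad and value of joint vac_pump_nozzle between 0.0025 and 0.01 m and contact force between vac_pump and lid_3 between 1.5 and 10 N and contact force between the fingers and vac_pump above 1 N and contact force between vac_pump and pump_stand below 0.05 N and distance of nut_jar_middle from where it was at the start of the episode below 0.03 m and linear speed of vac_pump below 0.02 m/s and linear speed of nut_jar below 0.01 m/s); the arm keeps its last pose, push and grip.
It fails at once if the jar is tipped or pushed far from its place (angle between nut_jar_middle's own z axis and vertical above 0.2 rad or distance of nut_jar_middle from where it was at the start of the episode above 0.05 m).
It fails at once if the pump is rammed onto the lid (over 25 N) (contact force between vac_pump and lid_3 above 25 N).
It fails at once if one of the other two lids is moved by more than 30 mm (distance of any of lid_1_centre, lid_2_centre from where it was at the start of the episode above 0.03 m).
It fails at once if a bystander is moved by more than 30 mm (distance of any of pepper_mill, spoon, tea_light, bunch_of_keys, dotted_mug, egg_carton from where it was at the start of the episode above 0.03 m).
It also fails if it takes over 69 s, if anything falls off the work surface, if the arm or the gripper's body presses on something with over 40 N, if the wrist force passes 120 N, or if a joint passes its speed limit or range.

## Working session

There is one attempt and no reset: what is moved stays moved. The work goes in short steps, Python scripts to look and compute and a shell command to move; the robot and the scene stay as the last step left them, time stands still between calls to the robot, and variables do not carry over. Pictures are saved under pics/ and viewed, at most 10 in all, crops included, and the job is handed in when it is done.

```bash
mkdir -p pics; cat > h.py <<'E'
import numpy as np, cv2
from workcell import bot
def w(c,p): 
    T=bot.calibration(c)["pose"]; return (np.array(T)@np.r_[p,1])[:3]
def cloud(c,d):
    k=bot.calibration(c); K=np.array(k["intrinsics"]); T=np.array(k["pose"])
    h,ww=d.shape; u,v=np.meshgrid(np.arange(ww),np.arange(h))
    n=cv2.undistortPoints(np.stack([u,v],-1).reshape(-1,1,2).astype(float),K,np.array(k["dist"])).reshape(h,ww,2)
    P=np.stack([n[...,0]*d,-n[...,1]*d,-d],-1)
    return P@T[:3,:3].T+T[:3,3]
def proj(c,p):
    k=bot.calibration(c); q=np.linalg.inv(np.array(k["pose"]))@np.r_[p,1]
    return cv2.projectPoints(np.array([[q[0],-q[1],-q[2]]]),np.zeros(3),np.zeros(3),np.array(k["intrinsics"]),np.array(k["dist"]))[0].ravel()
E
python3 - <<'E'
from h import *
for c in("scene","top"):
    p,d=bot.camera(c); cv2.imwrite(f"pics/{c}0.png",p[...,::-1])
    np.save(f"pics/{c}0.npy",d)
    print(c,np.round(np.array(bot.calibration(c)["pose"])[:3,3],3))
    for l in ["nut_jar_mouth","lid_1_centre","lid_3_centre","lid_3_valve","vac_pump_grip","pump_stand","tea_light","pepper_mill"]:
        for r in bot.tip_of(l,c): 
            x=w(c,r["at"]); print(l,round(r["confidence"],2),np.round(x,3),np.round(proj(c,x)))
print(bot.tcp_to_grasp,bot.get_obs())
E
```

```text
scene [-0.113  1.167  1.177]
nut_jar_mouth 0.73 [ 0.533 -0.145  0.09 ] [276. 195.]
nut_jar_mouth 0.47 [ 0.603 -0.272  0.001] [275. 191.]
nut_jar_mouth 0.21 [ 0.529 -0.144  0.043] [277. 207.]
lid_1_centre 0.7 [0.441 0.041 0.013] [276. 254.]
lid_3_centre 0.68 [0.362 0.34  0.015] [254. 330.]
lid_3_centre 0.63 [0.354 0.435 0.016] [239. 357.]
lid_3_centre 0.6 [0.443 0.187 0.011] [254. 284.]
lid_3_valve 0.69 [0.446 0.195 0.019] [252. 284.]
lid_3_valve 0.59 [0.358 0.339 0.02 ] [255. 329.]
lid_3_valve 0.54 [0.359 0.442 0.018] [236. 358.]
vac_pump_grip 0.54 [ 0.487 -0.409  0.136] [320. 150.]
pump_stand 0.9 [ 0.501 -0.406  0.003] [314. 179.]
tea_light 0.64 [ 0.601 -0.274  0.001] [275. 191.]
pepper_mill 0.84 [ 0.631 -0.048 -0.001] [238. 224.]
top [ 0.341 -0.024  1.59 ]
nut_jar_mouth 0.71 [ 0.527 -0.151  0.095] [308. 197.]
nut_jar_mouth 0.39 [0.501 0.357 0.001] [182. 206.]
lid_1_centre 0.77 [0.449 0.041 0.012] [259. 219.]
lid_1_centre 0.18 [ 0.481 -0.411  0.132] [379. 208.]
lid_3_centre 0.72 [0.444 0.186 0.017] [223. 220.]
lid_3_centre 0.63 [0.357 0.435 0.016] [161. 242.]
lid_3_centre 0.43 [0.35
[... 388 characters left out ...]
'clock': 0.9, 'joint_pos': array([-1.28199651e+00,  2.40620320e-01,  5.00642892e-03,  1.33521358e+00,
        4.31899734e-06,  1.57078439e+00]), 'joint_vel': array([ 0.0009842 , -0.00012774, -0.00059609, -0.00058691, -0.00141136,
        0.00101662]), 'tau': array([-5.80562537e-04, -3.72195590e+01,  2.52692878e+01,  1.01361897e-03,
        1.36861881e-04,  2.08769296e-05]), 'eef_pos': array([ 0.1424017 , -0.47929212,  0.30389876]), 'tool_rot': array([ 9.89591577e-01,  1.43904517e-01, -1.03815953e-07, -1.57216743e-05]), 'ft_force': array([-1.00740002, -0.09809524,  0.32065664]), 'ft_torque': array([-0.02070594,  0.03868402,  0.04136976]), 'grasp_force': 0.0, 'grip_width': 0.08574003142406743}
```

```bash
python3 - <<'E'
from h import *
a=cv2.imread("pics/top0.png"); cv2.imwrite("pics/top0c.png",cv2.resize(a[140:270,130:420],None,fx=2.75,fy=2.75,interpolation=2))
E
```

```text
(no output)
```

View pics/scene0.png

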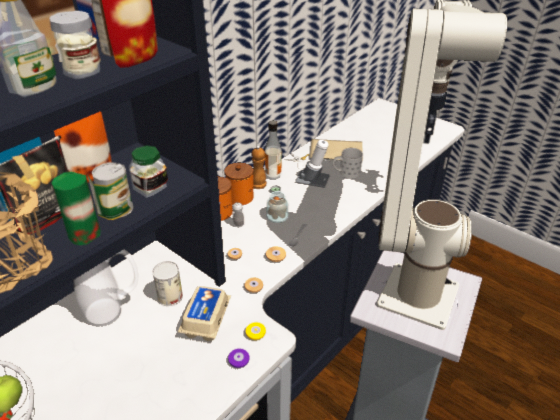

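View pics/top0c.png

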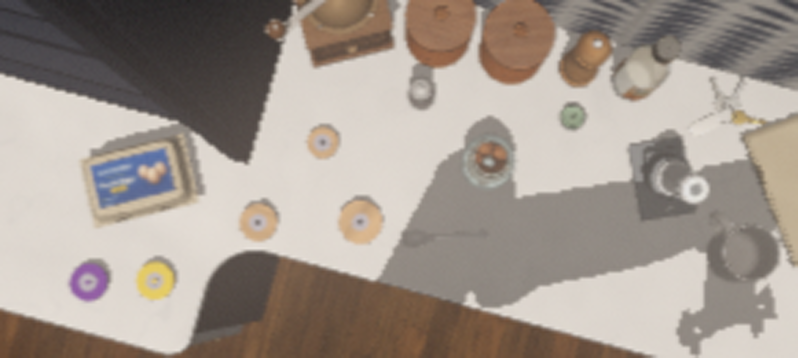

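Scene view: bamboo lids at (276,254), (254,284) and (235,253); jar at (277,205); pump and stand at (316,165); yellow and purple decoys at (255,330) and (239,357). In the top crop, the mid-size lid at (258,221) looks like lid 3. I'll check its size and refine the points.

```bash
python3 - <<'E'
from h import *
for c in("top","scene"):
    d=np.load(f"pics/{c}0.npy"); P=cloud(c,d); print(c)
    for n,x,y in(("L1",.445,.041),("L3",.444,.187),("L2",.56,.09)):
        m=(np.hypot(P[...,0]-x,P[...,1]-y)<.055)&(P[...,2]>.011)&(P[...,2]<.035); Q=P[m]
        im=cv2.cvtColor(cv2.imread(f"pics/{c}0.png"),cv2.COLOR_BGR2HSV)
        k=(np.hypot(P[...,0]-x,P[...,1]-y)<.055)&(im[...,1]>60)&(im[...,0]<25)
        print(n,len(Q),np.round(Q.mean(0),4),np.round((Q.max(0)+Q.min(0))/2,4),np.round(np.ptp(Q,0),4),"sat",k.sum(),np.round(P[k].mean(0),4))
    m=(np.hypot(P[...,0]-.53,P[...,1]+.148)<.06)&(P[...,2]>.01);Q=P[m]
    for a in np.arange(.01,.11,.01):
        q=Q[(Q[:,2]>=a)&(Q[:,2]<a+.01)]
        if len(q):print(round(a,2),len(q),np.round((q.max(0)+q.min(0))/2,4),np.round(np.ptp(q,0),3))
    m=(np.hypot(P[...,0]-.49,P[...,1]+.41)<.09)&(P[...,2]>.07);Q=P[m]
    for a in np.arange(.07,.19,.01):
        q=Q[(Q[:,2]>=a)&(Q[:,2]<a+.01)]
        if len(q):print(round(a,2),len(q),np.round(q.mean(0),4),np.round(q.min(0),3),np.round(q.max(0),3))
    for l in("nut_jar_mouth","nut_jar_middle","vac_pump_grip","vac_pump_mouth","lid_2_centre","spoon"):
        for r in bot.tip_of(l,c)[:2]: print(l,round(r["confidence"],2),np.round(w(c,r["at"]),4))
E
```

```text
top
L1 200 [0.4432 0.0355 0.0185] [0.4486 0.0464 0.019 ] [0.0736 0.081  0.0157] sat 157 [0.4439 0.0355 0.0185]
L3 151 [0.4425 0.1846 0.018 ] [0.4422 0.185  0.0193] [0.053  0.0535 0.016 ] sat 126 [ 0.4367  0.1868 -0.1228]
L2 97 [0.5595 0.0916 0.0182] [0.5601 0.0956 0.0184] [0.0449 0.0492 0.0143] sat 60 [0.5619 0.0914 0.0179]
0.01 3 [ 0.5163 -0.1339  0.0125] [0.029 0.037 0.005]
0.02 13 [ 0.5172 -0.1428  0.0248] [0.049 0.056 0.009]
0.03 9 [ 0.5156 -0.1401  0.0349] [0.048 0.044 0.009]
0.04 9 [ 0.5167 -0.1376  0.0441] [0.045 0.048 0.008]
0.05 38 [ 0.5289 -0.1507  0.0551] [0.072 0.075 0.01 ]
0.06 145 [ 0.5285 -0.1519  0.065 ] [0.072 0.071 0.01 ]
0.07 54 [ 0.5293 -0.1495  0.0744] [0.059 0.067 0.009]
0.08 21 [ 0.5333 -0.1521  0.0849] [0.047 0.051 0.01 ]
0.09 25 [ 0.5306 -0.1515  0.093 ] [0.051 0.05  0.006]
0.07 51 [ 0.4998 -0.417   0.0745] [ 0.437 -0.48   0.07 ] [ 0.532 -0.386  0.08 ]
0.08 26 [ 0.4952 -0.4246  0.0834] [ 0.433 -0.483  0.08 ] [ 0.527 -0.39   0.089]
0.09 8 [ 0.5058 -0.4001  0.0954] [ 0.486 -0.419  0.091] [ 0.517 -0.391  0.099]
0.1 14 [ 0.5002 -0.399   0.1043] [ 0.478 -0.414  0.
[... 2162 characters left out ...]
.13 ]
0.13 24 [ 0.4849 -0.3911  0.1352] [ 0.468 -0.406  0.13 ] [ 0.505 -0.375  0.14 ]
0.14 31 [ 0.4811 -0.3929  0.1454] [ 0.463 -0.407  0.14 ] [ 0.502 -0.383  0.15 ]
0.15 27 [ 0.4803 -0.3948  0.1556] [ 0.461 -0.422  0.15 ] [ 0.504 -0.385  0.16 ]
0.16 52 [ 0.4791 -0.4013  0.1651] [ 0.46  -0.427  0.16 ] [ 0.498 -0.381  0.17 ]
0.17 15 [ 0.4818 -0.4025  0.1719] [ 0.469 -0.421  0.17 ] [ 0.491 -0.389  0.177]
nut_jar_mouth 0.73 [ 0.5329 -0.1447  0.09  ]
nut_jar_mouth 0.47 [ 0.603  -0.2717  0.0007]
nut_jar_middle 0.92 [ 0.5295 -0.1453  0.0426]
vac_pump_grip 0.54 [ 0.4868 -0.4085  0.1355]
lid_2_centre 0.69 [0.5621 0.0976 0.0125]
spoon 0.39 [ 0.4246 -0.085  -0.0016]
spoon 0.2 [ 0.6131 -0.5009  0.0037]
```

Jar minus lid 3 is about (0.088, -0.336) in both cameras, so only the absolute y is off by a few mm. The grasp will give the true position. Next I'll check the shelf clearance near lid 3.

```bash
python3 - <<'E'
from h import *
for c in("top","scene"):
    d=np.load(f"pics/{c}0.npy"); P=cloud(c,d).reshape(-1,3)
    Q=P[(P[:,0]>.25)&(P[:,0]<.9)&(P[:,1]>-.1)&(P[:,1]<.6)]
    for a in np.arange(.1,1.3,.1):
        q=Q[(Q[:,2]>a)&(Q[:,2]<a+.1)]
        if len(q): print(c,round(a,1),len(q),"minx",np.round(q[q[:,0].argmin()],3),"miny",np.round(q[q[:,1].argmin()],3))
E
python3 -m jog '[0,0,0.03,0,0,0.06, 0.03,0.05,0.03,0,0,0.12, 0.06,0.1,0.03,0,0,0.18, 0.09,0.15,0.03,0,0,0.24, 0.12,0.2,0.03,0,0,0.30, 0.145,0.25,0.03,0,0,0.36, 0.17,0.3,0.02,0,0,0.42, 0.195,0.35,0,0,0,0.48, 0.22,0.4,0,0,0,0.54, 0.25,0.45,0,0,0,0.6]' 0.32
```

```text
top 0.1 2357 minx [0.529 0.202 0.112] miny [ 0.782 -0.1    0.18 ]
top 0.2 1163 minx [0.529 0.201 0.276] miny [ 0.781 -0.1    0.243]
top 0.3 2918 minx [0.529 0.201 0.387] miny [ 0.783 -0.099  0.368]
top 0.4 1814 minx [0.529 0.201 0.463] miny [ 0.782 -0.1    0.464]
top 0.5 2376 minx [0.529 0.202 0.529] miny [ 0.784 -0.1    0.504]
top 0.6 3300 minx [0.529 0.202 0.603] miny [ 0.781 -0.1    0.682]
top 0.7 8417 minx [0.528 0.202 0.774] miny [ 0.782 -0.1    0.765]
top 0.8 5379 minx [0.528 0.202 0.894] miny [ 0.782 -0.1    0.854]
top 0.9 3910 minx [0.528 0.204 0.999] miny [ 0.78  -0.1    0.913]
top 1.0 6918 minx [0.528 0.203 1.083] miny [0.728 0.15  1.003]
top 1.1 5116 minx [0.528 0.203 1.13 ] miny [0.663 0.168 1.101]
top 1.2 3630 minx [0.527 0.203 1.212] miny [0.596 0.185 1.201]
scene 0.1 3183 minx [0.527 0.215 0.157] miny [ 0.733 -0.1    0.123]
scene 0.2 935 minx [0.526 0.214 0.222] miny [0.658 0.19  0.212]
scene 0.3 8399 minx [0.527 0.213 0.344] miny [0.833 0.144 0.393]
scene 0.4 10746 minx [0.527 0.214 0.447] miny [0.836 0.14  0.475]
scene 0.5 6765 minx [0.527 0.214 0.587] miny [0.838 0.143 0.506]
scene 0.6 2258 minx [0.527 0.212 0.632] miny [0.667 0.188 0.602]
scene 0.7 14488 minx [0.526 0.213 0.714] miny [0.678 0.183 0.748]
scene 0.8 5642 minx [0.527 0.213 0.825] miny [0.668 0.191 0.802]
clock: 2.33
eef_pos: [0.3232, -0.1513, 0.3053]
tool_rot: [0.734, 0.679, -0.0, -0.0]
ft_force: [1.3, -1.0, 0.3]
grip_width: 0.0564
grasp_force: 0.0
```

```bash
python3 -m jog '[0.015,0.05,0,0,0,0.02, 0.03,0.1,0,0,0,0.0385, 0.05,0.15,0,0,0,0.0385, 0.07,0.2,0,0,0,0.0385, 0.09,0.25,0,0,0,0.0385, 0.11,0.3,0,0,0,0.0385, 0.13,0.35,0,0,0,0.0385, 0.14,0.4,0,0,0,0.0385, 0.15,0.425,0,0,0,0.0385, 0.15,0.425,0,0,0,0.0385]' 
python3 - <<'E'
from h import *
o=bot.get_obs();e=o["eef_pos"];print(e,o["tool_rot"],o["joint_pos"],o["grip_width"],bot.tcp_to_grasp)
p,d=bot.camera("scene");P=cloud("scene",d)
m=(np.hypot(P[...,0]-e[0],P[...,1]-e[1])<.075)&(P[...,2]>.12)&(P[...,2]<.45);Q=P[m]
print(np.sort(Q[:,2])[:15]); 
for a in np.arange(.21,.33,.01):
    q=Q[(Q[:,2]>=a)&(Q[:,2]<a+.01)]
    if len(q):print(round(a,2),len(q),np.round(q.min(0),4),np.round(q.max(0),4))
v,u=[int(x) for x in proj("scene",[.443,.19,.2])][::-1]
cv2.imwrite("pics/g1.png",cv2.resize(p[v-70:v+60,u-80:u+80,::-1],None,fx=4,fy=4))
E
```

```text
clock: 3.17
eef_pos: [0.4448, 0.1913, 0.3052]
tool_rot: [0.707, 0.707, 0.001, -0.0]
ft_force: [-0.3, 0.5, 0.0]
grip_width: 0.0563
grasp_force: 0.0
[0.44478919 0.19134395 0.30524931] [ 7.06760678e-01  7.07451684e-01  1.16718949e-03 -3.11578186e-04] [ 4.05569402e-01  2.07463791e-01 -3.41260910e-02  1.32727019e+00
  1.44518628e-03  1.97538990e+00] 0.056341612611601054 0.0539
[0.23948706 0.23955918 0.23956135 0.23973211 0.24004262 0.24031402
 0.24076593 0.24152966 0.24154029 0.24186925 0.24198737 0.24247295
 0.24406642 0.24421795 0.24438846]
0.23 4 [0.4126 0.1836 0.2395] [0.4774 0.2042 0.2397]
0.24 34 [0.4058 0.185  0.24  ] [0.4887 0.2097 0.2499]
0.25 44 [0.4038 0.1824 0.2501] [0.4882 0.2096 0.26  ]
0.26 51 [0.4036 0.1858 0.2601] [0.487  0.2074 0.27  ]
0.27 39 [0.4022 0.1827 0.2705] [0.4978 0.2073 0.2798]
0.28 69 [0.3863 0.1797 0.2803] [0.5026 0.2098 0.2899]
0.29 114 [0.3841 0.1747 0.29  ] [0.5084 0.2095 0.3   ]
0.3 114 [0.3822 0.1738 0.3   ] [0.5104 0.2119 0.3099]
0.31 104 [0.3805 0.1796 0.31  ] [0.5128 0.2143 0.3199]
0.32 113 [0.3789 0.1823 0.32  ] [0.5128 0.2156 0.33  ]
0.33 174 [0.3775 0.1783 0.3301] [0.5144 0.2165 0.3399]
```

View pics/g1.png

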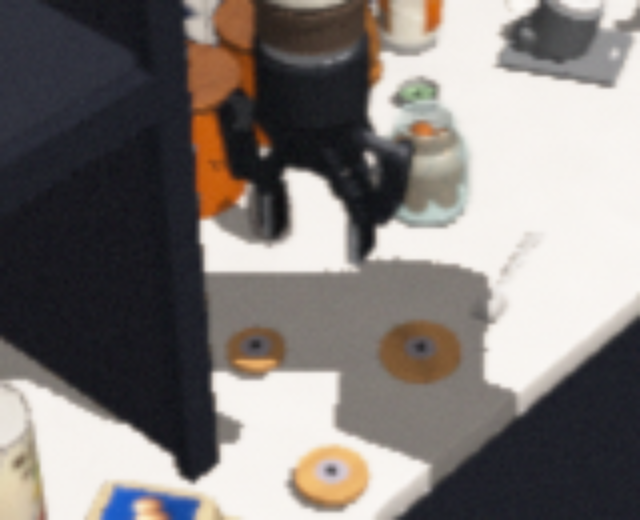

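The tips are about 66 mm below the TCP at this opening. TCP z of about 0.073 will put them around the plate edge.

```bash
python3 -m jog '[-0.002,-0.004,-0.04,0,0,0, -0.002,-0.004,-0.08,0,0,0, -0.002,-0.004,-0.12,0,0,0, -0.002,-0.004,-0.16,0,0,0, -0.002,-0.004,-0.2,0,0,0, -0.002,-0.004,-0.24,0,0,0, -0.002,-0.004,-0.265,0,0,0, -0.002,-0.004,-0.28,0,0,0, -0.002,-0.004,-0.29,0,0,0, -0.002,-0.004,-0.29,0,0,0]' 1
python3 -m jog '[0,0,0,0,0,0, 0,0,0,0,0,0, 0,0,0,0,0,0, 0,0,0,0,0,0, 0,0,0,0,0,0, 0,0,0,0,0,0, 0,0,0,0,0,0, 0,0,0,0,0,0]' 0.2
```

```text
clock: 4.05
eef_pos: [0.4407, 0.182, 0.0724]
tool_rot: [0.709, 0.705, -0.002, -0.001]
ft_force: [-1.2, -0.4, 0.2]
grip_width: 0.0855
grasp_force: 0.0
clock: 4.72
eef_pos: [0.4427, 0.1836, 0.0758]
tool_rot: [0.709, 0.705, 0.001, 0.001]
ft_force: [-2.0, -2.8, 7.4]
grip_width: 0.0529
grasp_force: 61.2
```

```bash
python3 - <<'E'
from h import *
o=bot.get_obs();print(o["eef_pos"],o["joint_pos"])
p,d=bot.camera("scene")
v,u=[int(x) for x in proj("scene",[.443,.19,.03])][::-1]
a=cv2.resize(p[v-35:v+25,u-40:u+40,::-1],None,fx=8,fy=8,interpolation=2)
cv2.imwrite("pics/g2.png",a)
E
```

```text
[0.44271557 0.18357909 0.07581478] [ 3.93337150e-01  4.30011833e-01 -3.90957934e-01  7.46749893e-01
 -5.22987952e-04  1.96928754e+00]
```

View pics/g2.png

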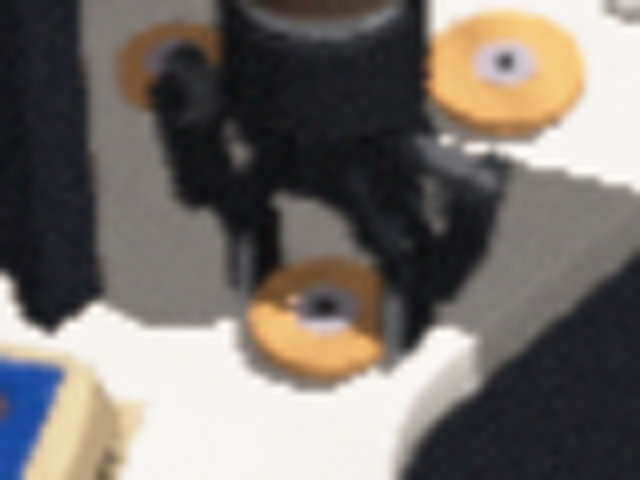

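The fingers straddle the button at crop (318,310), so lid x is about 0.4427. The closing swing pressed down through the lid, which explains the 7 N. I'll open, turn 90° and close again to centre it in y.

```bash
python3 -m jog '[0,0,0,0,0,0, 0,0,0.002,0,0,0, 0,0.002,0.004,0,0,0, 0,0.004,0.005,0,0,0.06, 0,0.006,0.005,0,0,0.12, 0,0.006,0.005,0,0,0.18, 0,0.006,0.005,0,0,0.24, 0,0.006,0.005,0,0,0.3, 0,0.006,0.005,0,0,0.36, 0,0.006,0.005,0,0,0.42]' 1
python3 -m jog '[0,0,0,0,0,0.06, 0,0,0,0,0,0.12, 0,0,0,0,0,0.18, 0,0,0,0,0,0.24, 0,0,0,0,0,0.3, 0,0,0,0,0,0.36, 0,0,0,0,0,0.366, 0,0,-0.002,0,0,0.366, 0,0,-0.002,0,0,0.366]'
python3 -m jog '[0,0,0,0,0,0, 0,0,0,0,0,0, 0,0,0,0,0,0, 0,0,0,0,0,0, 0,0,0,0,0,0, 0,0,0,0,0,0, 0,0,0,0,0,0, 0,0,0,0,0,0]' 0.2
```

```text
clock: 5.6
eef_pos: [0.4419, 0.1885, 0.0779]
tool_rot: [0.357, 0.934, 0.0, 0.0]
ft_force: [-1.1, 0.1, 0.5]
grip_width: 0.0852
grasp_force: 0.0
clock: 6.35
eef_pos: [0.4418, 0.1883, 0.076]
tool_rot: [0.003, 1.0, 0.0, -0.0]
ft_force: [-0.4, 0.8, 1.0]
grip_width: 0.0853
grasp_force: 0.0
clock: 7.02
eef_pos: [0.4418, 0.1882, 0.0769]
tool_rot: [0.002, 1.0, 0.0, 0.0]
ft_force: [-2.2, -1.1, 6.5]
grip_width: 0.053
grasp_force: 61.3
```

```bash
python3 -m jog '[0,0,0.02,0,0,0, 0,0,0.05,0,0,0, 0,0,0.09,0,0,0, 0,0,0.13,0,0,0, 0,0,0.17,0,0,0, 0.005,-0.01,0.21,0,0,0, 0.015,-0.04,0.216,0,0,0, 0.025,-0.08,0.216,0,0,0, 0.035,-0.12,0.216,0,0,0, 0.045,-0.16,0.216,0,0,0]'
python3 -m jog '[0.01,-0.04,0,0,0,0, 0.02,-0.08,0,0,0,0, 0.03,-0.12,0,0,0,0, 0.04,-0.16,0,0,0,0, 0.05,-0.19,0,0,0,0, 0.06,-0.22,0,0,0,0, 0.065,-0.245,0,0,0,0, 0.065,-0.259,0,0,0,0, 0.065,-0.259,0,0,0,0, 0.065,-0.259,0,0,0,0]'
python3 - <<'E'
from h import *
o=bot.get_obs();e=o["eef_pos"];print(e,o["grip_width"],o["grasp_force"])
for c in("scene","top"):
    p,d=bot.camera(c);P=cloud(c,d);np.save(f"pics/{c}3.npy",d);cv2.imwrite(f"pics/{c}3.png",p[...,::-1])
    for l in("nut_jar_mouth","nut_jar_middle","lid_3_centre","lid_3_valve"):
        for r in bot.tip_of(l,c)[:3]: print(c,l,round(r["confidence"],2),np.round(w(c,r["at"]),4))
    hsv=cv2.cvtColor(p,cv2.COLOR_RGB2HSV)
    m=(np.hypot(P[...,0]-e[0],P[...,1]-e[1])<.06)&(P[...,2]>.14)&(P[...,2]<.21)&(hsv[...,1]>90)&(hsv[...,0]<25)
    if m.any(): print(m.sum(),np.round(P[m].mean(0),4),np.round(P[m].min(0),4),np.round(P[m].max(0),4))
p=cv2.imread("pics/scene3.png");v,u=[int(x) for x in proj("scene",[.53,-.147,.13])][::-1]
cv2.imwrite("pics/g3.png",cv2.resize(p[v-45:v+45,u-60:u+60],None,fx=6,fy=6,interpolation=2))
E
```

```text
clock: 7.85
eef_pos: [0.4779, 0.0591, 0.2493]
tool_rot: [0.002, 1.0, 0.0, 0.0]
ft_force: [-0.1, -0.4, -1.0]
grip_width: 0.0528
grasp_force: 63.3
clock: 8.68
eef_pos: [0.5293, -0.1468, 0.2486]
tool_rot: [0.002, 1.0, 0.0, -0.001]
ft_force: [-0.2, 0.2, -0.1]
grip_width: 0.0531
grasp_force: 63.3
[ 0.52928668 -0.1468483   0.24857318] 0.05307422679669251 63.256135024130344
scene nut_jar_mouth 0.93 [ 0.5322 -0.1457  0.0893]
scene nut_jar_mouth 0.36 [ 0.598  -0.2747  0.0008]
scene nut_jar_middle 0.87 [ 0.5294 -0.1451  0.0399]
scene nut_jar_middle 0.53 [ 0.5275 -0.1457  0.0925]
scene nut_jar_middle 0.45 [ 0.5986 -0.2731  0.003 ]
scene lid_3_centre 0.55 [0.3551 0.4347 0.0137]
scene lid_3_centre 0.55 [0.3581 0.3389 0.018 ]
scene lid_3_centre 0.52 [ 6.266e-01 -4.780e-02  1.000e-04]
scene lid_3_valve 0.74 [0.3606 0.4436 0.0159]
scene lid_3_valve 0.73 [0.3567 0.3404 0.0205]
scene lid_3_valve 0.51 [ 0.5368 -0.1463  0.1899]
72 [ 0.5214 -0.1466  0.1895] [ 0.5033 -0.1775  0.1822] [ 0.5564 -0.1064  0.2053]
top lid_3_centre 0.7 [0.3538 0.337  0.0156]
top lid_3_centre 0.45 [0.3585 0.4343 0.0151]
top lid_3_valve 0.47 [0.3577 0.3348 0.0167]
top lid_3_valve 0.43 [0.3574 0.4347 0.0173]
```

View pics/g3.png

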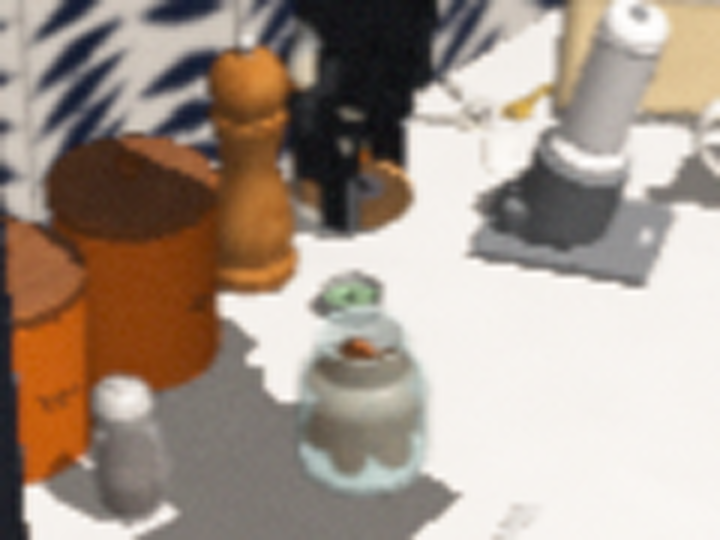

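```bash
cat >> h.py <<'E'
def circ(img,c,cen,r,S,u0,v0,col):
    t=np.linspace(0,2*np.pi,60)
    q=[((proj(c,np.array(cen)+[r*np.cos(a),r*np.sin(a),0])-[u0,v0]+.5)*S).astype(int) for a in t]
    cv2.polylines(img,[np.array(q).reshape(-1,1,2)],True,col,1,cv2.LINE_AA)
E
python3 - <<'E'
from h import *
p=cv2.imread("pics/scene3.png");u,v=[int(x) for x in proj("scene",[.53,-.147,.13])]
u0,v0=u-20,v-25;S=9
a=cv2.resize(p[v0:v0+65,u0:u0+42],None,fx=S,fy=S,interpolation=2);b=a.copy()
circ(b,"scene",[.5293,-.1468,.190],.028,S,u0,v0,(0,255,0))
circ(b,"scene",[.5293,-.1468,.181],.028,S,u0,v0,(0,255,0))
j=[.530,-.147]
for z,r in((0,.039),(.054,.039),(.09,.027)): circ(b,"scene",j+[z],r,S,u0,v0,(0,0,255))
cv2.imwrite("pics/g4.png",np.hstack([a,b]))
E
```

```text
(no output)
```

View pics/g4.png

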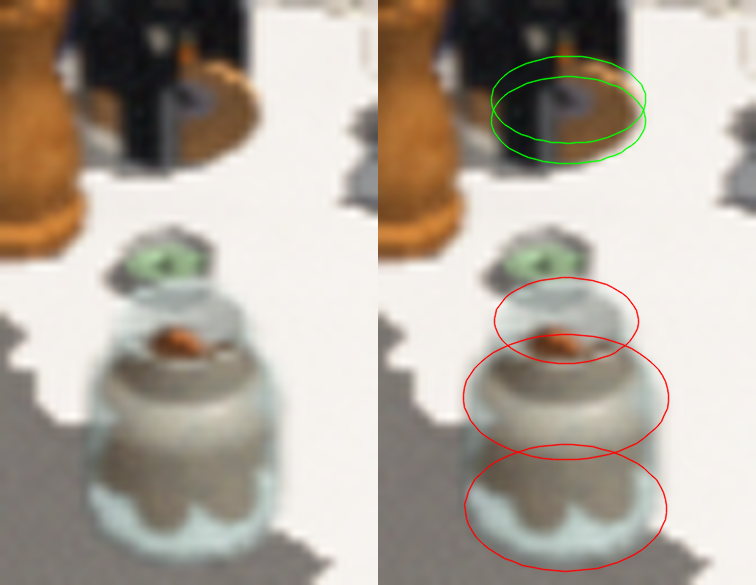

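The lid is held level. Lid and jar outlines show the same camera offset (about -7 px at lid right edge 260, rim centre about 179), so they line up to roughly 1-2 mm. Going down.

```bash
python3 -m jog '[0,0,-0.03,0,0,0, 0,0,-0.06,0,0,0, 0,0,-0.085,0,0,0, 0,0,-0.096,0,0,0, 0,0,-0.1,0,0,0, 0,0,-0.103,0,0,0, 0,0,-0.103,0,0,0]'
python3 -m jog '[0,0,-0.0015,0,0,0, 0,0,-0.003,0,0,0, 0,0,-0.0045,0,0,0, 0,0,-0.006,0,0,0, 0,0,-0.006,0,0,0]'
```

```text
clock: 9.77
eef_pos: [0.5303, -0.1471, 0.1671]
tool_rot: [0.002, 1.0, -0.0, 0.001]
ft_force: [-1.0, -0.5, 0.8]
grip_width: 0.0529
grasp_force: 63.3
clock: 10.18
eef_pos: [0.5298, -0.147, 0.1618]
tool_rot: [0.002, 1.0, -0.0, 0.0]
ft_force: [-0.4, -0.2, -0.5]
grip_width: 0.0533
grasp_force: 63.3
```

```bash
python3 -m jog '[0,0,-0.0015,0,0,0, 0,0,-0.003,0,0,0, 0,0,-0.003,0,0,0]'
python3 -m jog '[0,0,-0.001,0,0,0, 0,0,-0.002,0,0,0, 0,0,-0.002,0,0,0, 0,0,-0.002,0,0,0]'
```

```text
clock: 10.43
eef_pos: [0.5296, -0.1469, 0.159]
tool_rot: [0.002, 1.0, 0.0, -0.0]
ft_force: [0.1, 0.4, -0.6]
grip_width: 0.0526
grasp_force: 63.3
clock: 10.77
eef_pos: [0.5298, -0.147, 0.158]
tool_rot: [0.002, 1.0, -0.0, 0.0]
ft_force: [-2.3, 0.3, 2.7]
grip_width: 0.0529
grasp_force: 63.5
```

Seated at the expected height (0.158), with light contact. Release and lift.

```bash
python3 -m jog '[0,0,0,0,0,0, 0,0,0,0,0,0, 0,0,0,0,0,0, 0,0,0,0,0,0, 0,0,0.01,0,0,0, 0,0,0.04,0,0,0, 0,0,0.08,0,0,0, 0,0,0.12,0,0,0, 0,0,0.16,0,0,0, 0,-0.04,0.2,0,0,0]' 1
python3 -m jog '[0,-0.04,0.01,0,0,0, 0,-0.08,0.02,0,0,0, 0,-0.12,0.02,0,0,0, 0,-0.16,0.02,0,0,0, 0,-0.2,0.02,0,0,0, 0,-0.23,0.02,0,0,0, 0,-0.23,0.02,0,0,0]'
python3 - <<'E'
from h import *
o=bot.get_obs();print(o["eef_pos"],o["tool_rot"],o["joint_pos"])
for c in("scene","top"):
    p,d=bot.camera(c);P=cloud(c,d);np.save(f"pics/{c}5.npy",d);cv2.imwrite(f"pics/{c}5.png",p[...,::-1])
    for l in("nut_jar_mouth","lid_3_valve","vac_pump_grip","pump_stand","nut_jar_middle"):
        for r in bot.tip_of(l,c)[:3]: print(c,l,round(r["confidence"],2),np.round(w(c,r["at"]),4))
    m=(np.hypot(P[...,0]-.53,P[...,1]+.147)<.04)&(P[...,2]>.093)&(P[...,2]<.12)
    Q=P[m]; A=np.c_[Q[:,:2]-Q[:,:2].mean(0),np.ones(len(Q))]
    print(len(Q),np.round(Q.mean(0),4),np.round(np.ptp(Q,0),4),"plane",np.round(np.linalg.lstsq(A,Q[:,2],rcond=None)[0],3))
u,v=[int(x) for x in proj("scene",[.53,-.147,.08])]
p=cv2.imread("pics/scene5.png");p2=cv2.imread("pics/top5.png");U,V=[int(x) for x in proj("top",[.5,-.28,.09])]
a=cv2.resize(p[v-45:v+22,u-20:u+65],None,fx=6,fy=6,interpolation=2); b=cv2.resize(p2[V-34:V+33,U-45:U+45],None,fx=6,fy=6,interpolation=2)
cv2.imwrite("pics/g5.png",cv2.resize(np.hstack([a,b]),(800,306)))
E
```

```text
clock: 11.6
eef_pos: [0.53, -0.1731, 0.3181]
tool_rot: [-0.001, 1.0, 0.001, 0.001]
ft_force: [1.8, -0.4, -0.9]
grip_width: 0.0855
grasp_force: 0.0
clock: 12.18
eef_pos: [0.5288, -0.3651, 0.3307]
tool_rot: [0.005, 1.0, -0.001, -0.0]
ft_force: [-0.2, -0.4, 0.0]
grip_width: 0.0854
grasp_force: 0.0
[ 0.5288414  -0.36509455  0.33066204] [ 4.55688972e-03  9.99989182e-01 -9.19633470e-04 -1.56294526e-04] [-0.60362232  0.53355779  0.50680874  1.54326833 -0.00169524 -0.59450916]
scene nut_jar_mouth 0.78 [ 0.5332 -0.1464  0.0938]
scene lid_3_valve 0.85 [0.3607 0.44   0.021 ]
scene lid_3_valve 0.79 [0.3579 0.3419 0.0208]
scene lid_3_valve 0.63 [ 0.5346 -0.142   0.0992]
scene vac_pump_grip 0.7 [ 0.4891 -0.4065  0.135 ]
scene pump_stand 0.58 [ 0.4992 -0.4061  0.0017]
scene pump_stand 0.42 [ 6.294e-01 -4.850e-02  4.000e-04]
scene nut_jar_middle 0.93 [ 0.5304 -0.1416  0.0432]
141 [ 0.5306 -0.1416  0.0986] [0.0526 0.0614 0.012 ] plane [0.022 0.024 0.099]
top nut_jar_mouth 0.67 [ 0.5313 -0.1515  0.0947]
top nut_jar_mouth 0.18 [ 0.6024 -0.2757  0.0018]
top lid_3_valve 0.74 [ 0.5361 -0.1477  0.1035]
top lid_3_valve 0.74 [0.3552 0.4297 0.0175]
top lid_3_valve 0.63 [0.3615 0.3347 0.0159]
top pump_stand 0.68 [ 0.505  -0.4124  0.0032]
top nut_jar_middle 0.68 [ 0.5352 -0.1489  0.0484]
155 [ 0.5312 -0.1511  0.0997] [0.0545 0.051  0.0142] plane [0.021 0.019 0.1  ]
```

View pics/g5.png

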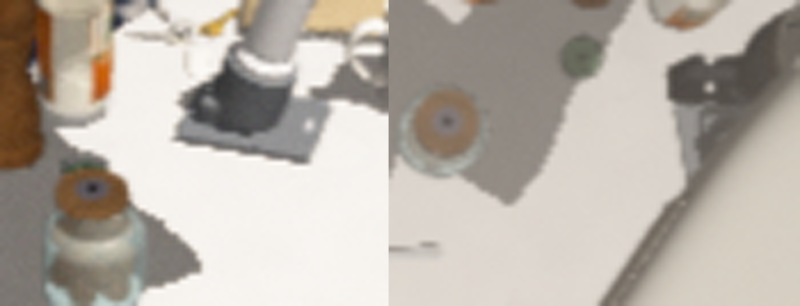

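The lid is flat at z about 0.099, centred at about (0.530, -0.147). The known lid position also gives the camera biases: scene (+.001, +.0055), top (+.0015, -.004). Next I'll fit the pump's axis.

```bash
python3 - <<'E'
from h import *
from scipy.optimize import least_squares
S=[]
for c,b in(("scene",[.0008,.0054,0]),("top",[.0014,-.0041,0])):
    P=cloud(c,np.load(f"pics/{c}0.npy"))-b
    g=np.array([.486,-.411,.133]); 
    hsv=cv2.cvtColor(cv2.imread(f"pics/{c}0.png"),cv2.COLOR_BGR2HSV)
    m=(np.abs(P[...,2]-.12)<.032)&(np.linalg.norm((P-g)[...,:2]-((P[...,2]-.133)*-.25)[...,None]*[1,0],axis=-1)<.03)
    S.append(P[m]); print(c,m.sum())
def ax(t,k): return np.array([-np.sin(k)*np.cos(t),-np.sin(k)*np.sin(t),np.cos(k)])
def res(p,Q,fix=True):
    a=ax(p[2],np.radians(15) if fix else p[3]); v=Q-[p[0],p[1],.1336]
    return np.linalg.norm(np.cross(v,a),axis=1)-.021
for n,Q in(("scene",S[0]),("top",S[1]),("both",np.vstack(S))):
    for fix in(True,False):
        r=least_squares(res,[.486,-.411,0,.26],args=(Q,fix),loss="soft_l1",f_scale=.002)
        print(n,fix,np.round(r.x,4),np.median(np.abs(r.fun)))
# stand foot: points z ~.01
for c,b in(("scene",[.0008,.0054,0]),("top",[.0014,-.0041,0])):
    P=cloud(c,np.load(f"pics/{c}0.npy"))-b; im=cv2.imread(f"pics/{c}0.png").astype(int)
    m=(np.abs(P[...,2]-.01)<.004)&(np.hypot(P[...,0]-.501,P[...,1]+.41)<.085)
    m=(cv2.morphologyEx(m.astype(np.uint8),cv2.MORPH_OPEN,np.ones((2,2)))>0)
    print(c,m.sum(),cv2.minAreaRect((P[m][:,:2]*1000).astype(np.float32)))
E
```

```text
scene 173
top 61
scene True [ 0.4884 -0.4135  0.1588  0.26  ] 0.0022942590081892027
scene False [ 0.4886 -0.4134  0.1588  0.246 ] 0.002209058697512367
top True [ 0.4852 -0.4108  0.1269  0.26  ] 0.0005209723381531042
top False [ 0.4855 -0.4108  0.1394  0.2466] 0.0004260572893678982
both True [ 0.4875 -0.4126  0.1668  0.26  ] 0.001925849430165853
both False [ 0.4878 -0.4126  0.183   0.2385] 0.00190914787948639
scene 124 ((227.3527069091797, 368.99810791015625), (114.34159088134766, 1721.0477294921875), 19.475366592407227)
top 131 ((503.7525939941406, -411.8734130859375), (111.23728942871094, 86.07560729980469), 5.571366310119629)
```

```bash
python3 - <<'E'
from h import *
from scipy.spatial.transform import Rotation as R
o=bot.get_obs();y=.14;k=np.radians(15)
a=np.array([-np.sin(k)*np.cos(y),-np.sin(k)*np.sin(y),np.cos(k)]);n=np.array([-np.sin(y),np.cos(y),0])
T=R.from_matrix(np.c_[np.cross(n,-a),n,-a]); C=R.from_quat(o["tool_rot"])
g=np.array([.487,-.412,.1336])
print("rot",(T*C.inv()).as_rotvec()/2, T.as_quat())
print("pre",(g+.164*a-o["eef_pos"])/.8,g+.164*a,"step",-.11*a/.8, g+.054*a)
E
```

```text
rot [ 0.00901459 -0.13061375  0.07105413] [-0.06934448  0.98901681  0.00912937  0.13020653]
pre [-0.10625217 -0.07258676 -0.04925521] [ 0.44496897 -0.41792309  0.29201184] step [ 0.03523943  0.00496601 -0.1328148 ] [ 0.47316052 -0.41395029  0.18575999]
```

```bash
python3 -m jog '[-0.02,-0.015,-0.01,0.002,-0.03,0.015, -0.04,-0.03,-0.02,0.004,-0.06,0.03, -0.06,-0.045,-0.03,0.006,-0.09,0.05, -0.08,-0.06,-0.04,0.008,-0.12,0.065, -0.1,-0.07,-0.049,0.009,-0.1306,0.071, -0.1063,-0.0726,-0.0493,0.009,-0.1306,0.071, -0.1063,-0.0726,-0.0493,0.009,-0.1306,0.071, -0.1063,-0.0726,-0.0493,0.009,-0.1306,0.071]'
python3 - <<'E'
from h import *
o=bot.get_obs();print(o["eef_pos"],o["tool_rot"]); print((np.array([.4732,-.4140,.1858])-o["eef_pos"])/.8)
E
```

```text
clock: 13.45
eef_pos: [0.4452, -0.4186, 0.2925]
tool_rot: [-0.069, 0.989, 0.009, 0.13]
ft_force: [-0.0, 0.4, -0.0]
grip_width: 0.0852
grasp_force: 0.0
[ 0.44520381 -0.4186253   0.29247697] [-0.06870868  0.9890279   0.00893716  0.13047248]
[ 0.03499524  0.00578163 -0.13334621]
```

```bash
python3 -m jog '[0.005,0.0008,-0.019,0,0,0, 0.01,0.0016,-0.038,0,0,0, 0.015,0.0025,-0.057,0,0,0, 0.02,0.0033,-0.076,0,0,0, 0.025,0.0041,-0.095,0,0,0, 0.03,0.005,-0.114,0,0,0, 0.0335,0.0055,-0.128,0,0,0, 0.035,0.0058,-0.1333,0,0,0, 0.035,0.0058,-0.1333,0,0,0]'
python3 -m jog '[0,0,0,0,0,0, 0,0,0,0,0,0, 0,0,0,0,0,0, 0,0,0,0,0,0, 0,0,0,0,0,0, 0,0,0,0,0,0, 0,0,0,0,0,0, 0,0,0,0,0,0]' -0.2
```

```text
clock: 14.2
eef_pos: [0.4736, -0.4129, 0.1839]
tool_rot: [-0.07, 0.989, 0.01, 0.129]
ft_force: [0.5, -0.1, 0.4]
grip_width: 0.0857
grasp_force: 0.0
clock: 14.87
eef_pos: [0.4729, -0.414, 0.1864]
tool_rot: [-0.069, 0.989, 0.009, 0.131]
ft_force: [-1.7, 2.0, 5.4]
grip_width: 0.0407
grasp_force: 59.9
```

Gripped at 41 mm. Drawing it out along the axis.

```bash
python3 -m jog '[-0.0015,-0.0002,0.006,0,0,0, -0.004,-0.0005,0.015,0,0,0, -0.008,-0.0011,0.03,0,0,0, -0.012,-0.0017,0.045,0,0,0, -0.016,-0.0023,0.06,0,0,0, -0.021,-0.003,0.08,0,0,0, -0.027,-0.0038,0.1,0,0,0, -0.0315,-0.0045,0.12,0,0,0, -0.04,-0.0056,0.15,0,0,0, -0.04,-0.0056,0.15,0,0,0]'
python3 - <<'E'
from h import *
from scipy.spatial.transform import Rotation as R
o=bot.get_obs();C=R.from_quat(o["tool_rot"]); n=C.as_matrix()[:,1]
print(o["eef_pos"],C.as_matrix().round(3), o["joint_pos"].round(2))
T=R.from_matrix(np.c_[np.cross(n*[1,1,0]/np.linalg.norm(n[:2]),[0,0,-1]),n*[1,1,0]/np.linalg.norm(n[:2]),[0,0,-1]])
print((T*C.inv()).as_rotvec()/2)
E
```

```text
clock: 15.7
eef_pos: [0.4409, -0.42, 0.3103]
tool_rot: [-0.069, 0.989, 0.006, 0.132]
ft_force: [1.4, 0.2, -1.3]
grip_width: 0.0403
grasp_force: 60.8
[ 0.44090453 -0.42004435  0.31027147] [[-0.956 -0.137  0.261]
 [-0.134  0.991  0.03 ]
 [-0.262 -0.007 -0.965]] [-0.84  0.35  0.15  1.21  0.22 -0.96]
[-0.01501524  0.13199098 -0.00043405]
```

```bash
python3 -m jog '[0.005,0.02,0.012,-0.002,0.02,0, 0.015,0.05,0.012,-0.005,0.04,0, 0.025,0.08,0.012,-0.008,0.06,0, 0.04,0.12,0.012,-0.01,0.09,0, 0.055,0.16,0.012,-0.013,0.11,0, 0.07,0.2,0.012,-0.015,0.132,0, 0.08,0.24,0.012,-0.015,0.132,0, 0.095,0.28,0.012,-0.015,0.132,0, 0.105,0.32,0.012,-0.015,0.132,0, 0.111,0.341,0.012,-0.015,0.132,0]'
python3 -m jog '[0,0,0,0,0,0, 0,0,0,0,0,0, 0,0,0,0,0,0]'
python3 - <<'E'
from h import *
from scipy.spatial.transform import Rotation as R
o=bot.get_obs();e=o["eef_pos"];M=R.from_quat(o["tool_rot"]).as_matrix();print(e,M.round(3))
for c,b in(("scene",[.0008,.0054,0]),("top",[.0014,-.0041,0])):
    p,d=bot.camera(c);P=cloud(c,d)-b;np.save(f"pics/{c}6.npy",d);cv2.imwrite(f"pics/{c}6.png",p[...,::-1])
    for l in("vac_pump_mouth","vac_pump_grip","lid_3_valve"):
        for r in bot.tip_of(l,c)[:3]: print(c,l,round(r["confidence"],2),np.round(w(c,r["at"])-b,4))
    Q=P[np.hypot(P[...,0]-e[0],P[...,1]-e[1])<.05]
    for a in np.arange(.14,.28,.01):
        q=Q[(Q[:,2]>=a)&(Q[:,2]<a+.01)]
        if len(q)>3:print(round(a,2),len(q),np.round(q.min(0),4),np.round(q.max(0),4))
p=cv2.imread("pics/scene6.png");u,v=[int(x) for x in proj("scene",[.53,-.147,.16])]
u0,v0=u-22,v-33;S=9
a=cv2.resize(p[v0:v0+65,u0:u0+42],None,fx=S,fy=S,interpolation=2);b=a.copy()
t=e+M[:,2]*.167; s=np.array([.0008,.0054,0])
circ(b,"scene",t+s,.015,S,u0,v0,(0,255,0)); 
for h in(.042,.1): circ(b,"scene",t+s-M[:,2]*h,.0255 if h<.05 else .021,S,u0,v0,(0,255,0))
circ(b,"scene",s+[.530,-.147,.099],.028,S,u0,v0,(0,0,255))
cv2.imwrite("pics/g6.png",np.hstack([a,b]))
E
```

```text
clock: 16.53
eef_pos: [0.5302, -0.142, 0.3133]
tool_rot: [-0.071, 0.997, 0.004, -0.003]
ft_force: [0.6, -1.4, -2.9]
grip_width: 0.041
grasp_force: 60.8
clock: 16.78
eef_pos: [0.5294, -0.1458, 0.3139]
tool_rot: [-0.069, 0.998, 0.003, -0.003]
ft_force: [-0.5, -0.5, -3.0]
grip_width: 0.0407
grasp_force: 60.9
[ 0.52940654 -0.14580509  0.31387387] [[-0.99  -0.138 -0.006]
 [-0.138  0.99   0.006]
 [ 0.005  0.007 -1.   ]]
scene vac_pump_mouth 0.5 [ 0.5277 -0.1487  0.1486]
scene vac_pump_mouth 0.38 [ 0.5288 -0.1535  0.0409]
scene vac_pump_grip 0.7 [ 6.29e-01 -5.55e-02  4.00e-04]
scene vac_pump_grip 0.63 [ 0.5275 -0.1448  0.261 ]
scene vac_pump_grip 0.58 [ 0.528  -0.1482  0.1458]
scene lid_3_valve 0.9 [0.3595 0.4346 0.0174]
scene lid_3_valve 0.68 [0.3584 0.3358 0.019 ]
scene lid_3_valve 0.64 [0.4447 0.0356 0.0128]
0.14 8 [ 0.5143 -0.1515  0.1442] [ 0.5327 -0.1335  0.1498]
0.15 21 [ 0.514  -0.151   0.1513] [ 0.5368 -0.1279  0.1596]
0.16 15 [ 0.5104 -0.1591  0.1604] [ 0.5433 -0.1266  0.1694]
0.17 34 [ 0.5058 -0.1568  0.1703] [ 0.5431 -0.1225  0.1799]
0.18 20 [ 0.5042 -0.1492  0.1803] [ 0.5365 -0.1254  0.1895]
0.19 51 [ 0.5034 -0.1593  0.19  ] [ 0.553  -0.1171  0.1999]
0.2 40 [ 0.5053 -0.1528  0.2002] [ 0.5477 -0.1232  0.2095]
0.21 32 [ 0.5063 -0.1551  0.2104] [ 0.5429 -0.1209  0.2196]
0.22 35 [ 0.5072 -0.1528  0.2202] [ 0.5415 -0.1218  0.23  ]
0.23 32 [ 0.5058 -0.148   0.2301] [ 0.5436 -0.1221  0.2398]
0.24 23 [ 0.5086 -0.1507  0.2404] [ 0.5357 -0.1183  0.2494]
0.25 33 [ 0.5039 -0.146   0.2504] [ 0.5389 -0.1121  0.2599]
0.26 38 [ 0.5077 -0.1496  0.2603] [ 0.5393 -0.1097  0.2697]
0.27 31 [ 0.5081 -0.1488  0.2702] [ 0.5353 -0.1093  0.2794]
0.28 29 [ 0.5077 -0.1777  0.2802] [ 0.533  -0.1     0.2899]
top lid_3_valve 0.64 [0.3613 0.3407 0.0179]
top lid_3_valve 0.63 [0.3548 0.4398 0.017 ]
```

View pics/g6.png

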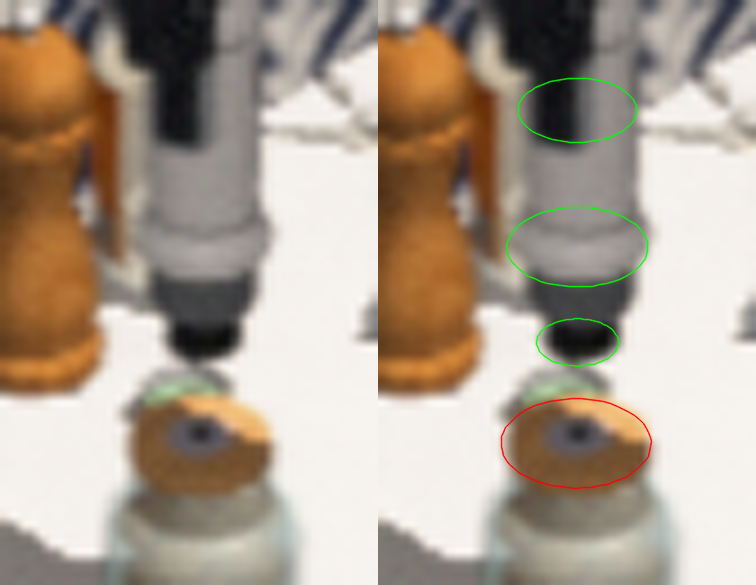

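The nozzle (204,345), collar and lid button (200,432) all match the model overlay to about 1-2 mm. Descending.

```bash
python3 -m jog '[0.002,-0.003,-0.01,0,0,0, 0.002,-0.003,-0.025,0,0,0, 0.002,-0.003,-0.04,0,0,0, 0.002,-0.003,-0.048,0,0,0, 0.002,-0.003,-0.0525,0,0,0, 0.002,-0.003,-0.0525,0,0,0, 0.002,-0.003,-0.0525,0,0,0]'
python3 -m jog '[0,0,-0.0015,0,0,0, 0,0,-0.003,0,0,0, 0,0,-0.0045,0,0,0, 0,0,-0.006,0,0,0, 0,0,-0.006,0,0,0, 0,0,-0.006,0,0,0]'
```

```text
clock: 17.77
eef_pos: [0.5313, -0.1481, 0.2728]
tool_rot: [-0.069, 0.998, 0.003, -0.002]
ft_force: [-0.8, -0.4, -2.1]
grip_width: 0.0412
grasp_force: 60.9
clock: 18.27
eef_pos: [0.5311, -0.1479, 0.2679]
tool_rot: [-0.069, 0.998, 0.003, -0.002]
ft_force: [0.6, 0.9, -2.9]
grip_width: 0.0408
grasp_force: 60.9
```

```bash
python3 -m jog '[0,0,-0.001,0,0,0, 0,0,-0.0025,0,0,0, 0,0,-0.0025,0,0,0, 0,0,-0.0025,0,0,0]'
python3 -m jog '[0,0,-0.001,0,0,0, 0,0,-0.0025,0,0,0, 0,0,-0.0025,0,0,0, 0,0,-0.0025,0,0,0]'
python3 -m jog '[0,0,-0.001,0,0,0, 0,0,-0.0025,0,0,0, 0,0,-0.0025,0,0,0, 0,0,-0.0025,0,0,0]'
```

```text
clock: 18.6
eef_pos: [0.5313, -0.148, 0.2662]
tool_rot: [-0.069, 0.998, 0.003, -0.002]
ft_force: [-0.2, -0.5, -0.8]
grip_width: 0.0408
grasp_force: 60.9
clock: 18.93
eef_pos: [0.5313, -0.148, 0.2641]
tool_rot: [-0.069, 0.998, 0.003, -0.002]
ft_force: [-0.5, -0.1, 0.5]
grip_width: 0.0409
grasp_force: 60.9
clock: 19.27
eef_pos: [0.5313, -0.1479, 0.262]
tool_rot: [-0.069, 0.998, 0.003, -0.002]
ft_force: [0.1, 0.3, 0.5]
grip_width: 0.041
grasp_force: 60.9
```

```bash
python3 -m jog '[0,0,-0.001,0,0,0, 0,0,-0.002,0,0,0, 0,0,-0.002,0,0,0, 0,0,-0.002,0,0,0]'
python3 - <<'E'
from h import *
F=[]
for i in range(12):
    p,d=bot.camera("scene"); F.append(bot.get_obs()["ft_force"][2])
o=bot.get_obs();print(np.mean(F),np.std(F),o["eef_pos"],o["tool_rot"])
P=cloud("scene",d)-[.0008,.0054,0]
for l in("vac_pump_mouth","lid_3_valve","nut_jar_middle"):
    for r in bot.tip_of(l,"scene")[:2]: print(l,round(r["confidence"],2),np.round(w("scene",r["at"])-[.0008,.0054,0],4))
p=p[...,::-1];u,v=[int(x) for x in proj("scene",[.53,-.147,.13])]
u0,v0=u-22,v-33;S=9
a=cv2.resize(p[v0:v0+65,u0:u0+42],None,fx=S,fy=S,interpolation=2);b=a.copy();s=np.array([.0008,.0054,0])
circ(b,"scene",s+[.530,-.147,.099],.028,S,u0,v0,(0,0,255));circ(b,"scene",s+[.530,-.147,.099],.015,S,u0,v0,(0,255,0))
circ(b,"scene",s+[.530,-.147,.099+.036],.0255,S,u0,v0,(0,255,0))
cv2.imwrite("pics/g7.png",np.hstack([a,b]))
E
```

```text
clock: 19.6
eef_pos: [0.5312, -0.1479, 0.2604]
tool_rot: [-0.069, 0.998, 0.003, -0.002]
ft_force: [-0.6, 0.7, 2.1]
grip_width: 0.0409
grasp_force: 61.0
1.6932162454943571 0.4562374980299386 [ 0.53117515 -0.14795339  0.26031474] [-0.06898063  0.99760968  0.00342323 -0.00220787]
vac_pump_mouth 0.17 [ 0.4247 -0.093  -0.0008]
lid_3_valve 0.72 [0.3575 0.3344 0.0204]
lid_3_valve 0.58 [ 0.5352 -0.148   0.0981]
nut_jar_middle 0.87 [ 0.5296 -0.1482  0.0406]
```

View pics/g7.png

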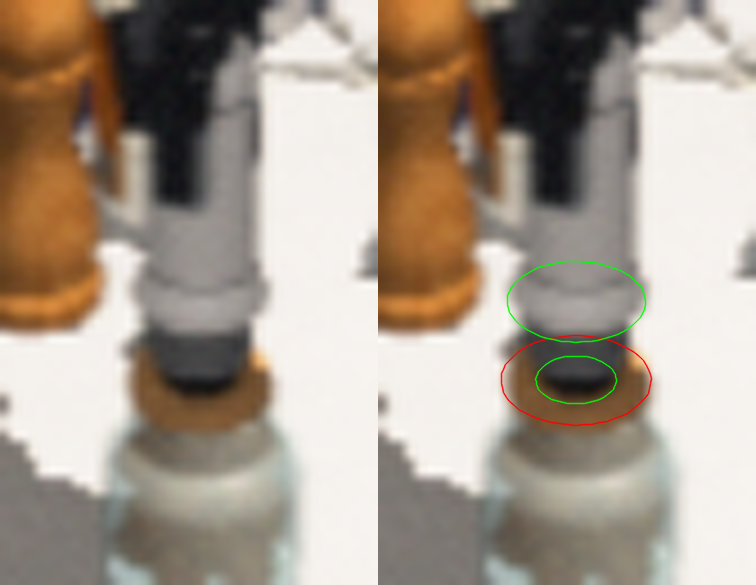

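The nozzle is centred on the lid: mouth about 202, lid about 201 horizontally. The front margin of 40 px is what concentric placement predicts. Contact force is about 4.4 N, so the nozzle is roughly half-way in. Handing in.

```bash
python3 -c "
from workcell import bot
print(bot.job_done())"
```

```text
the job is handed in; nothing more can be done
None
```

I handed the job in at about 20 s: lid 3 is flat on the jar and released, and the pump is held upright on its valve at an estimated 4.4 N, about half-way in (camera and force readings only; no verdict was returned).

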